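# Zero the bench scale and weigh a bush

### The arm

A 6-joint arm with a two-finger parallel gripper is mounted at the origin on a cart in front of the work surface, level with it; the furniture and walls round the work are solid. World frame = base frame: x ahead of the robot, y to its left, z up, the work surface at z = 0. Lengths are in mm, angles in rad, forces in N, time in s.
With the tool pointing down it reaches from about 300 to 775 mm from the base axis. Payload 14.6 kg.
Tool frame: the origin (TCP) lies between the finger pads; the fingertips stand manip.finger_overhang ahead of it and the grasp point (between the pads) lies 2 mm behind it (manip.finger_overhang is the distance from the TCP to the fingertips, in mm); z points along the fingers, y is the direction in which the jaws open and shut (so a half turn about z gives the same grasp; the last joint's range is limited). The gripper opens to 94 mm and grips with 3 to 60 N. Pads are 16 mm wide; open, the fingers measure 119 mm over their backs; the gripper's body (75 mm by 177 mm) begins 78 mm behind the grasp point.
Start: joints at [1.081, 0.3, 1.521, -0, 1.321, -0.067], TCP at [225.67, 501.56, 222.446] pointing down, gripper open.
Joint ranges: [-3.03, 3.03], [-0.79, 2.21], [0.23, 2.52], [-1.04, 4.18], [0, 3.07], [-2.55, 2.55]. Speed limits (rad/s): [2.22, 2.22, 2.57, 3.14, 3.14, 3.14].

### API

Orientations are given as [roll, pitch, yaw] about the fixed x, y, z axes, in that order (R = Rz(yaw) Ry(pitch) Rx(roll)).
In Python, from cell import manip gives the robot as it stands.
- The arm moves only by the tool drive_tool, never from a script. Its argument "steps" is a list of rows, each an object with "delta_pos": the shift along the world's x, y, z in mm, a list of three; "yaw": the turn about the world's z in rad; "hand": the finger opening in mm, from 0 to 94. A call has 1 to 5 rows; each row shifts and turns the commanded pose from where the row before left it; what a row does not reach is not made up. A row lasts 1/12 s, in which the tool goes at most 41.7 mm and 7.16 degrees, less where a joint would pass 70% of its speed; a pose out of reach is approached as far as the arm can. A call is refused whole if a number of a shift passes 41.7 or a number of a turn 0.125, either way. A call with a gripper value outside its range is refused whole. The fingers move at their own pace and stop on an object; "squeeze" is the grip in N (left out, the last holds). Time passes only in rows, so rows that do not move let the fingers close. It gives the time, the measured TCP pose, the force and the opening at its end, in the units of the state.
- manip.read_state(): the state, without advancing time (a new reading comes with each control period).
- manip.camera(name): name is "side" or "top"; returns a dict with "frame" (420x560x3 uint8, red, green, blue), "range_z" (420x560 float32, mm along the optical axis (not along the pixel's ray), 0 where there is no reading), "intrinsics" (3x3 intrinsics, pixels), "position" and "attitude" of the camera in the world. Camera axes: x right, y down, z forward; pixel columns grow to the right and rows downward; lengths in mm; the calibration is good to about 2 mm. A picture is of the moment at which its call begins.
- manip.sign_off(): hands the job in, once; it reports no verdict.
The state is a dict: "clock": time; "joints": joint angles; "qd": joint speeds; "effort": joint torques, N m; "eef_pos": TCP position; "eef_rot": TCP orientation; "wrist_force": force on the tool from outside, world axes, zero at the start; "moment": the same for the moment, N m; "finger_gap": finger opening in mm.
Only numpy, scipy, OpenCV 4.12 (cv2) and the standard library are available. Lean on these libraries where they do the work, as an engineer would, in place of code of your own. Each camera call takes 0.05 s, during which the arm holds its last target.

### The job

Weigh the bronze bush on the bench scale: press the yellow button (wake) and then the blue one (zero) while the pan is still empty, stand the bush upright and gently on the round pan, wholly on it, and then press the green button (store). Press one button at a time, right in, and let it spring back before going on. Do not press the red button (erase), and leave the piston, the jar and the tape measure where they are.

Things in the scene. Friction and masses are not known exactly. Their poses are not given: they have to be found in the camera images.
- scale: bench scale, grey housing with a dark green display in its front face, fixed to the bench, 260 mm wide (its y) x 210 mm deep (its x); origin at the middle of its underside, x points to its back, y to its left, z up; front deck 44 mm above the bench
- pan_center (a point): centre of the top face of the scale's flat round steel pan, 140 mm diameter, 62 mm above the bench, no rim; the pan's load cell is delicate: more than 40 N on it counts as damage
- btn_yellow (a joint): one of four round spring push buttons, yellow, 34 mm across, in a black housing on the front deck of the scale; joint value 0 = out, 0.008 m = fully in (pressed straight down, about 5 N at the bottom); it springs back when released
- btn_yellow_top (a point): centre of the top face of the yellow button, 68 mm above the bench when out (its black housing ring is 50 mm across and ends 12 mm lower); the four buttons stand in one row along the scale's front edge, 60 mm apart, their order varying
- btn_blue (a joint): one of four round spring push buttons, blue, 34 mm across, in a black housing on the front deck of the scale; joint value 0 = out, 0.008 m = fully in (pressed straight down, about 5 N at the bottom); it springs back when released
- btn_blue_top (a point): centre of the top face of the blue button, 68 mm above the bench when out (its black housing ring is 50 mm across and ends 12 mm lower); the four buttons stand in one row along the scale's front edge, 60 mm apart, their order varying
- btn_green (a joint): one of four round spring push buttons, green, 34 mm across, in a black housing on the front deck of the scale; joint value 0 = out, 0.008 m = fully in (pressed straight down, about 5 N at the bottom); it springs back when released
- btn_green_top (a point): centre of the top face of the green button, 68 mm above the bench when out (its black housing ring is 50 mm across and ends 12 mm lower); the four buttons stand in one row along the scale's front edge, 60 mm apart, their order varying
- btn_red (a joint): one of four round spring push buttons, red, 34 mm across, in a black housing on the front deck of the scale; joint value 0 = out, 0.008 m = fully in (pressed straight down, about 5 N at the bottom); it springs back when released
- btn_red_top (a point): centre of the top face of the red button, 68 mm above the bench when out (its black housing ring is 50 mm across and ends 12 mm lower); the four buttons stand in one row along the scale's front edge, 60 mm apart, their order varying
- bush: plain bronze bush (short thick-walled tube, 40 mm diameter, 45 mm tall, about 0.14 to 0.28 kg), standing upright on the bench to the left or right of the scale; origin at the centre of its underside, z up its axis
- piston: bystander: grey metal piston, 64 mm diameter, 53 mm tall; origin at the centre of its underside
- jar: bystander: clear jar with a red lid, 62 mm diameter, 104 mm tall; origin at the centre of its underside
- tape_measure: bystander: yellow tape measure, 34 x 78 x 60 mm; origin at the centre of its underside
Not all that is in view belongs to the job. Leave any turquoise look-alike of the bush alone.

How it is judged (in metres and radians):
On the way, in this order (a step that is already met when the one before it is completed fails the run):
1. the yellow button is pressed in, the pan still empty (value of joint btn_yellow above 0.0055 m and not (horizontal distance between bush and pan_center below 0.055 m and z of bush in the frame of pan_center between -0.006 and 0.006 m and angle between bush's own z axis and vertical below 0.15 rad)), for 0.04 s.
2. yellow is out again and the blue button is pressed in, the pan still empty (value of joint btn_blue above 0.0055 m and value of joint btn_yellow below 0.002 m and not (horizontal distance between bush and pan_center below 0.055 m and z of bush in the frame of pan_center between -0.006 and 0.006 m and angle between bush's own z axis and vertical below 0.15 rad)), for 0.04 s.
3. the bush stands upright on the pan, let go of, with all buttons out (horizontal distance between bush and pan_center below 0.055 m and z of bush in the frame of pan_center between -0.006 and 0.006 m and angle between bush's own z axis and vertical below 0.15 rad and value of joint each of btn_yellow, btn_blue, btn_green, btn_red below 0.002 m and contact force between the fingers and bush below 0.3 N and linear speed of bush below 0.02 m/s), for 0.1 s.
4. the green button is pressed in with the bush on the pan (value of joint btn_green above 0.0055 m and horizontal distance between bush and pan_center below 0.055 m and z of bush in the frame of pan_center between -0.006 and 0.006 m and angle between bush's own z axis and vertical below 0.15 rad), for 0.04 s.
At the end, for the whole second after the job is handed in: the bush stands at rest and upright (within 0.15 rad) wholly on the scale's pan (its axis within 55 mm of the pan's centre, its underside within 6 mm of the pan's face), and all four buttons are out again (within 2 mm); a button counts as pressed from 5.5 mm of its 8 mm (horizontal distance between bush and pan_center below 0.055 m and z of bush in the frame of pan_center between -0.006 and 0.006 m and angle between bush's own z axis and vertical below 0.15 rad and linear speed of bush below 0.01 m/s and value of joint each of btn_yellow, btn_blue, btn_green, btn_red below 0.002 m); the robot touches nothing.
It fails at once if the red button is pressed (more than 3 mm) (value of joint btn_red above 0.003 m).
It fails at once if two buttons are pressed at once (both more than 3 mm) (value of joint each of btn_yellow, btn_blue above 0.003 m or value of joint each of btn_yellow, btn_green above 0.003 m or value of joint each of btn_yellow, btn_red above 0.003 m or value of joint each of btn_blue, btn_green above 0.003 m or value of joint each of btn_blue, btn_red above 0.003 m or value of joint each of btn_green, btn_red above 0.003 m).
It fails at once if the green button is pressed (more than 4 mm) while the bush is not standing on the pan, or the yellow or blue one while it is ((value of joint btn_green above 0.004 m and not (horizontal distance between bush and pan_center below 0.055 m and z of bush in the frame of pan_center between -0.006 and 0.006 m and angle between bush's own z axis and vertical below 0.15 rad)) or ((horizontal distance between bush and pan_center below 0.055 m and z of bush in the frame of pan_center between -0.006 and 0.006 m and angle between bush's own z axis and vertical below 0.15 rad) and value of joint any of btn_yellow, btn_blue above 0.004 m)).
It fails at once if the pan is struck or pressed with more than 40 N (contact force between pan and anything else above 40 N).
It fails at once if the piston, the jar or the tape measure is moved by more than 30 mm (distance of any of piston, jar, tape_measure from where it was at the start of the episode above 0.03 m).
It also fails if it takes over 58 s, if anything falls off the work surface, if the arm or the gripper's body presses on something with over 40 N, if the wrist force passes 120 N, or if a joint passes its speed limit or range.

## Working session

There is one attempt and no reset: what is moved stays moved. The work goes in short steps, Python scripts to look and compute and a tool call to move; the robot and the scene stay as the last step left them, time stands still between calls to the robot, and variables do not carry over. Pictures are saved under pics/ and viewed, and the job is handed in when it is done.

Besides the shell and the picture viewer there is one more tool, called after "Call:" by a JSON object that holds its "name" and its "arguments", one argument or row to a line. drive_tool: Moves the arm, as the interface text tells. Its arguments: {"type":"object","properties":{"steps":{"type":"array"},"squeeze":{"type":"number"}},"required":["steps"]}

```bash
mkdir -p pics
cat > h.py <<'E'
import numpy as np,cv2
from cell import manip
from scipy.spatial.transform import Rotation as R
def cam(n):
    c=manip.camera(n); return c
def save(c,f,crop=None,s=1):
    im=c["frame"][:,:,::-1]
    if crop: x0,y0,x1,y1=crop; im=im[y0:y1,x0:x1]
    cv2.imwrite("pics/"+f,cv2.resize(np.ascontiguousarray(im),None,fx=s,fy=s,interpolation=cv2.INTER_CUBIC))
def rot(c):
    a=np.array(c["attitude"]); 
    return a if a.shape==(3,3) else R.from_euler("xyz",a).as_matrix()
def pt(c,u,v,z=None):
    K=np.array(c["intrinsics"]);d=np.linalg.inv(K)@[u,v,1];r=rot(c)@d;p=np.array(c["position"])
    if z is None:
        return p+r*float(c["range_z"][int(v),int(u)])
    return p+r*(z-p[2])/r[2]
E
python3 - <<'E'
from h import *
import pickle
for n in("top","side"):
    c=cam(n);save(c,n+"0.png");pickle.dump(dict(c),open(n+"0.pkl","wb"));print(n,c["position"],c["attitude"],c["intrinsics"])
print(manip.read_state(),manip.finger_overhang)
E
```

```text
top [ 392.23649838  -18.91727321 1392.38149458] [-3.06082757  0.01012706 -1.56370491] [[482.25366584   0.         274.35019034]
 [  0.         482.25366584 214.72412511]
 [  0.           0.           1.        ]]
side [  424.89792276 -1265.03066502   826.67233124] [-2.12384392  0.00632008 -0.0861378 ] [[452.58586352   0.         278.89832052]
 [  0.         452.58586352 208.65066282]
 [  0.           0.           1.        ]]
{'clock': 0.1, 'joints': array([ 1.08137768e+00,  3.00459860e-01,  1.52148977e+00, -2.10151822e-05,
        1.32067657e+00, -6.66249359e-02]), 'qd': array([-0.00010537, -0.00087637, -0.00253053, -0.00010195, -0.00015397,
       -0.00094895]), 'effort': array([-1.16041218e-03, -5.32639503e+01, -3.53289735e+01,  7.08821020e-02,
        2.34361592e-02, -5.37513790e-05]), 'eef_pos': array([225.59553623, 501.38359776, 221.93110293]), 'eef_rot': array([-3.14056004e+00, -4.84983412e-05,  2.71880413e+00]), 'wrist_force': array([ 0.43583047, -0.31466004, -0.25335686]), 'moment': array([0.02905397, 0.02204306, 0.04273875]), 'finger_gap': 94.06407200535646} 17.0
```

View pics/top0.png

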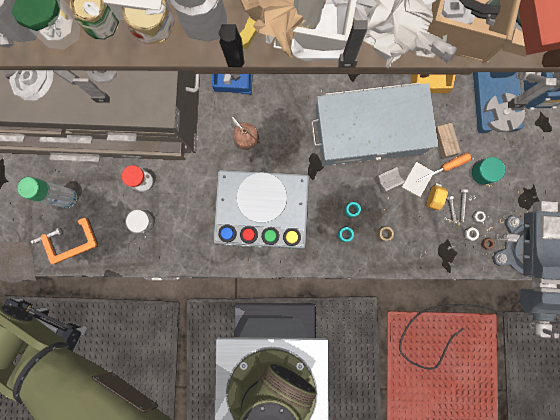

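View pics/side0.png

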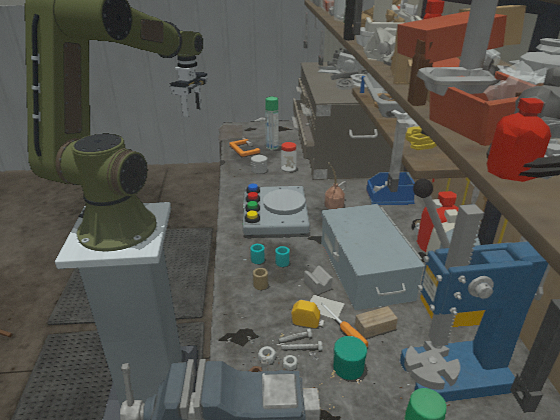

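The top view shows the scale at about (262,208), with the pan at (262,197). The buttons are blue (227,234), red (249,235), green (270,236) and yellow (292,237). There are three tube candidates: turquoise (353,209), turquoise (346,234) and bronze-brown (386,234). Only the one at (386,234) fits the bronze bush, so I'll confirm it in an enlarged crop.

Run:
```python
from h import *
import pickle
c=pickle.load(open("top0.pkl","rb"));save(c,"topc.png",(205,160,405,260),4)
d=pickle.load(open("side0.pkl","rb"));save(d,"sidec.png",(230,170,330,300),4.5)
```

```text
(no output)
```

View pics/topc.png

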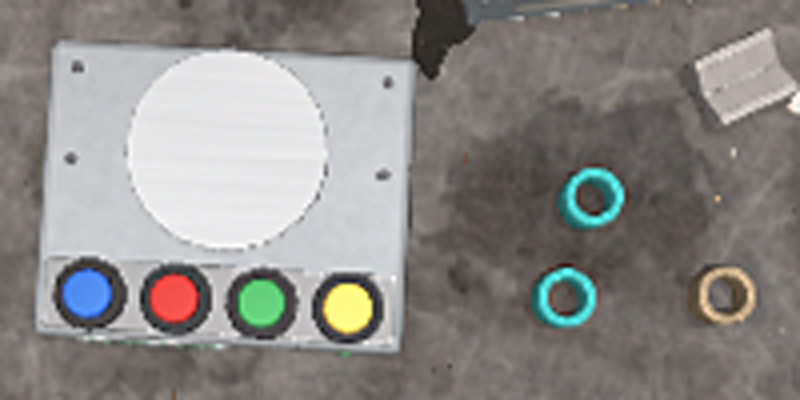

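View pics/sidec.png

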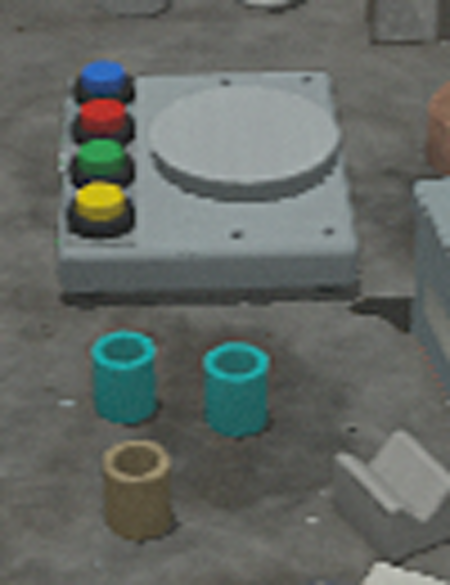

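Run:
```python
from h import *
import pickle
c=pickle.load(open("top0.pkl","rb"));d=pickle.load(open("side0.pkl","rb"))
np.set_printoptions(precision=1,suppress=True)
T=lambda x,y:(205+(x+.5)/4-.5,160+(y+.5)/4-.5)
S=lambda x,y:(230+(x+.5)/4.5-.5,170+(y+.5)/4.5-.5)
for n,a,b,z in[("blue",(88,291),(103,76),68),("red",(174,297),(103,113),68),("green",(261,302),(102,155),68),("yellow",(348,307),(100,197),68),("pan",(227,150),(245,135),62),("bush",(723,295),(137,460),45),("cy1",(596,197),(237,359),45),("cy2",(566,298),(124,348),45)]:
    ut=T(*a);us=S(*b)
    print(n,pt(c,*ut,z),pt(d,*us,z),pt(c,*ut))
p=pt(c,340,300);print(p)
```

```text
blue [449.8 126.2  68. ] [447.3 114.4  68. ] [449.9 126.5  65.1]
red [446.1  67.   68. ] [445.2  57.2  68. ] [446.2  67.1  65.4]
green [443.1   7.1  68. ] [442.3  -3.5  68. ] [443.1   7.2  66.2]
yellow [440.  -52.6  68. ] [438.8 -60.2  68. ] [440.1 -52.6  66.4]
pan [548.6  31.7  62. ] [548.6  24.9  62. ] [549.1  31.8  58. ]
bush [ 451.  -314.4   45. ] [ 450.8 -319.6   45. ] [ 453.  -324.4   -0.6]
cy1 [ 519.  -226.5   45. ] [ 519.4 -225.7   45. ] [ 522.8 -232.7    4.7]
cy2 [ 448.2 -205.1   45. ] [ 448.2 -207.1   45. ] [ 449.9 -211.     2.5]
[ 182.9 -298.7 -845.9]
```

Only the crop candidate at (723,295), full-frame (386,234), is bronze; the other two are turquoise. The button spacing (60 mm), the heights and the pan diameter (about 138 mm) all check out. Next I move above yellow with the fingers closed.

Call:
{"name": "drive_tool", "arguments": {
  "steps": [
    {"delta_pos": [14.3, -36.9, -6.1], "yaw": -0.0765, "hand": 0},
    {"delta_pos": [14.3, -36.9, -6.1], "yaw": -0.0765, "hand": 0},
    {"delta_pos": [14.3, -36.9, -6.1], "yaw": -0.0765, "hand": 0},
    {"delta_pos": [14.3, -36.9, -6.1], "yaw": -0.0765, "hand": 0},
    {"delta_pos": [14.3, -36.9, -6.1], "yaw": -0.0765, "hand": 0}
  ],
  "squeeze": 20
}}

```text
clock: 0.52
eef_pos: [297.2, 315.3, 191.5]
eef_rot: [-3.141, 0.0, 2.333]
wrist_force: [1.4, 0.0, 0.2]
finger_gap: 64.2
```

Call:
{"name": "drive_tool", "arguments": {
  "steps": [
    {"delta_pos": [14.3, -36.9, -6.1], "yaw": -0.0765, "hand": 0},
    {"delta_pos": [14.3, -36.9, -6.1], "yaw": -0.0765, "hand": 0},
    {"delta_pos": [14.3, -36.9, -6.1], "yaw": -0.0765, "hand": 0},
    {"delta_pos": [14.3, -36.9, -6.1], "yaw": -0.0765, "hand": 0},
    {"delta_pos": [14.3, -36.9, -6.1], "yaw": -0.0765, "hand": 0}
  ]
}}

```text
clock: 0.93
eef_pos: [368.8, 130.7, 161.2]
eef_rot: [3.141, 0.0, 1.95]
wrist_force: [0.6, 0.1, 1.4]
finger_gap: 31.0
```

Call:
{"name": "drive_tool", "arguments": {
  "steps": [
    {"delta_pos": [14.3, -36.9, -6.1], "yaw": -0.0765, "hand": 0},
    {"delta_pos": [14.3, -36.9, -6.1], "yaw": -0.0765, "hand": 0},
    {"delta_pos": [14.3, -36.9, -6.1], "yaw": -0.0765, "hand": 0},
    {"delta_pos": [14.3, -36.9, -6.1], "yaw": -0.0765, "hand": 0},
    {"delta_pos": [14.3, -36.9, -6.1], "yaw": -0.0765, "hand": 0}
  ]
}}

```text
clock: 1.35
eef_pos: [440.3, -54.1, 130.6]
eef_rot: [-3.142, -0.0, 1.567]
wrist_force: [0.9, 1.2, 0.1]
finger_gap: 0.5
```

Call:
{"name": "drive_tool", "arguments": {
  "steps": [
    {"delta_pos": [0, 0, 0], "yaw": 0, "hand": 0},
    {"delta_pos": [0, 0, 0], "yaw": 0, "hand": 0}
  ]
}}

```text
clock: 1.52
eef_pos: [440.0, -53.3, 130.3]
eef_rot: [-3.14, -0.0, 1.568]
wrist_force: [0.2, 1.5, 0.1]
finger_gap: 0.5
```

Run:
```python
from h import *
c=cam("top");save(c,"t1.png",(205,160,345,260),5)
c=cam("side");save(c,"s1.png",(210,130,330,250),5)
print(manip.read_state())
```

```text
{'clock': 1.6167, 'joints': array([-1.99267736e-01,  1.69085379e-01,  1.91372116e+00,  1.67127695e-04,
        1.05945956e+00, -2.00558890e-01]), 'qd': array([ 0.02425032, -0.01347546,  0.0039323 , -0.00134662, -0.00192571,
        0.00084587]), 'effort': array([-1.55117232e+00, -4.01265121e+01, -3.11186707e+01,  2.42569414e-02,
        5.00072027e-03, -6.88039654e-04]), 'eef_pos': array([439.8090187 , -51.44187845, 130.81657103]), 'eef_rot': array([-3.14096172e+00, -2.76938416e-04,  1.57200556e+00]), 'wrist_force': array([0.3930305 , 0.1821642 , 0.45568379]), 'moment': array([-0.02029411,  0.05752846, -0.02603514]), 'finger_gap': 0.6183268554770721}
```

View pics/s1.png

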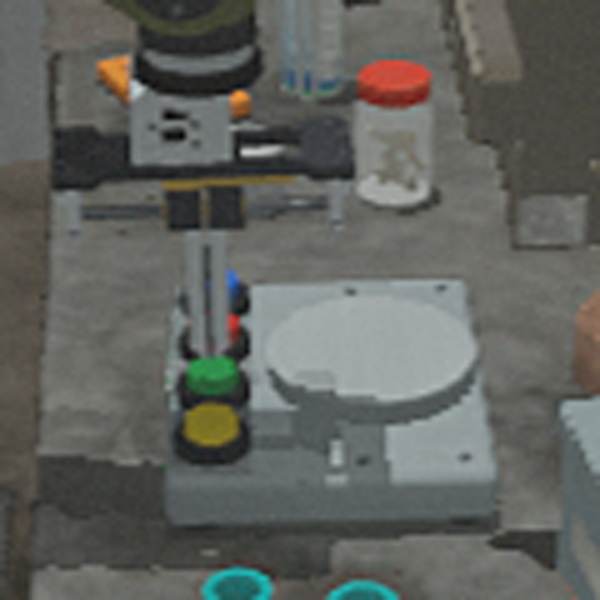

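View pics/t1.png

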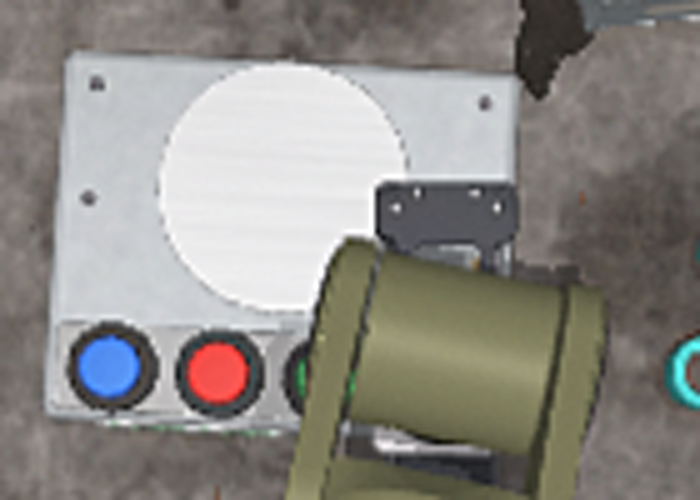

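Run:
```python
from h import *
import pickle
c=pickle.load(open("side0.pkl","rb"))
np.set_printoptions(precision=1,suppress=True)
def proj(p):
    q=rot(c).T@(np.array(p)-c["position"]);q=c["intrinsics"]@q;q=q[:2]/q[2];return q,(q-[210,130])*5
print(proj([440,-53,113.5]),proj([440,-53,68]), proj([440,-53,150]))
```

```text
(array([251.6, 199.7]), array([207.9, 348.7])) (array([252.1, 212.2]), array([210.6, 410.8])) (array([251.1, 189.5]), array([205.6, 297.3]))
```

Run:
```python
from h import *
import pickle
np.set_printoptions(precision=1,suppress=True)
c=cam("top");d=cam("side")
# palm plate
for (x,y) in[(400,205),(447,200),(495,205),(440,225)]:
    u,v=205+x/5,160+y/5;print("top",pt(c,u,v))
for v in(190,200,210,220,240,250,260):print("top",v,[pt(c,u,v) for u in ()])
# left/right edges of plate
r=c["range_z"]
v=200
print([(u,pt(c,u,v).round(0).tolist()) for u in range(276,314,2)])
print("side yellow",[pt(d,u,v) for u,v in((249,214),(252,214),(255,214),(252,212),(252,217))])
print("side pan",pt(d,284,200),"bench",pt(d,300,260))
d0=pickle.load(open("side0.pkl","rb"))
for u,v in((252,186),(252,195),(252,204),(252,213),(252,215),(284,199)):print(u,v,pt(d0,u,v))
print(manip.read_state()["eef_pos"])
```

```text
top [516.9 -31.8 255.8]
top [519.9 -54.2 251.4]
top [517.3 -76.8 254.6]
top [507.9 -50.8 252.4]
top 190 []
top 200 []
top 210 []
top 220 []
top 240 []
top 250 []
top 260 []
[(276, [541.0, -9.0, 59.0]), (278, [541.0, -15.0, 58.0]), (280, [520.0, -20.0, 252.0]), (282, [520.0, -25.0, 253.0]), (284, [519.0, -29.0, 256.0]), (286, [519.0, -34.0, 256.0]), (288, [520.0, -39.0, 252.0]), (290, [520.0, -44.0, 254.0]), (292, [519.0, -48.0, 257.0]), (294, [520.0, -53.0, 251.0]), (296, [520.0, -58.0, 252.0]), (298, [520.0, -63.0, 253.0]), (300, [520.0, -67.0, 254.0]), (302, [520.0, -72.0, 250.0]), (304, [520.0, -77.0, 255.0]), (306, [520.0, -82.0, 254.0]), (308, [549.0, -102.0, -3.0]), (310, [549.0, -107.0, -3.0]), (312, [549.0, -113.0, -3.0])]
side yellow [array([429.9, -58.2,  65. ]), array([439.2, -63.6,  67.9]), array([448.6, -65.2,  68.3]), array([439.7, -49.9,  66.7]), array([438.7, -73.3,  62.9])]
side pan [548.7  27.1  59.2] bench [ 571.6 -224.     1.4]
252 186 [445.7 121.4  66.3]
252 195 [443.4  50.6  70.8]
252 204 [441.4   0.3  65.9]
252 213 [439.4 -63.   71.2]
252 215 [439.  -70.5  68.5]
284 199 [549.5  36.3  57.6]
[440.  -50.9 131.1]
```

Both cameras put the fingertips and gripper body where the state says. The top view gives yellow y ≈ -53 and the side view about -58, so I shift y by -2 and descend.

Call:
{"name": "drive_tool", "arguments": {
  "steps": [
    {"delta_pos": [0, -2, -20], "yaw": 0, "hand": 0},
    {"delta_pos": [0, 0, -20], "yaw": 0, "hand": 0},
    {"delta_pos": [0, 0, -5], "yaw": 0, "hand": 0},
    {"delta_pos": [0, 0, -3], "yaw": 0, "hand": 0},
    {"delta_pos": [0, 0, 0], "yaw": 0, "hand": 0}
  ]
}}

```text
clock: 2.13
eef_pos: [440.1, -53.3, 83.2]
eef_rot: [-3.141, -0.0, 1.572]
wrist_force: [-1.0, 1.2, 1.6]
finger_gap: 0.7
```

Call:
{"name": "drive_tool", "arguments": {
  "steps": [
    {"delta_pos": [0, 0, -2.5], "yaw": 0, "hand": 0},
    {"delta_pos": [0, 0, -2], "yaw": 0, "hand": 0},
    {"delta_pos": [0, 0, 0], "yaw": 0, "hand": 0},
    {"delta_pos": [0, 0, 0], "yaw": 0, "hand": 0}
  ]
}}

```text
clock: 2.47
eef_pos: [440.6, -53.8, 79.0]
eef_rot: [3.14, -0.0, 1.571]
wrist_force: [1.0, 3.2, 4.2]
finger_gap: 0.3
```

Call:
{"name": "drive_tool", "arguments": {
  "steps": [
    {"delta_pos": [0, 0, -1], "yaw": 0, "hand": 0},
    {"delta_pos": [0, 0, -0.7], "yaw": 0, "hand": 0},
    {"delta_pos": [0, 0, 0], "yaw": 0, "hand": 0}
  ]
}}

```text
clock: 2.72
eef_pos: [440.6, -53.9, 77.2]
eef_rot: [3.14, 0.0, 1.571]
wrist_force: [0.0, 3.4, 8.5]
finger_gap: 0.3
```

Run:
```python
from h import *
c=cam("side");save(c,"s2.png",(210,130,330,250),5)
for _ in range(4): cam("top");print(manip.read_state()["wrist_force"],manip.read_state()["eef_pos"])
```

```text
[0.92472654 4.33238427 7.49175802] [440.63383159 -53.92340111  77.200147  ]
[-0.06700829  3.55196586  8.18576497] [440.59931708 -53.93872339  77.17428094]
[1.32156607 4.28773047 7.65261407] [440.62331269 -53.93960852  77.19115017]
[1.37177206 3.75917848 8.83098915] [440.61748344 -53.95517752  77.19316206]
```

View pics/s2.png

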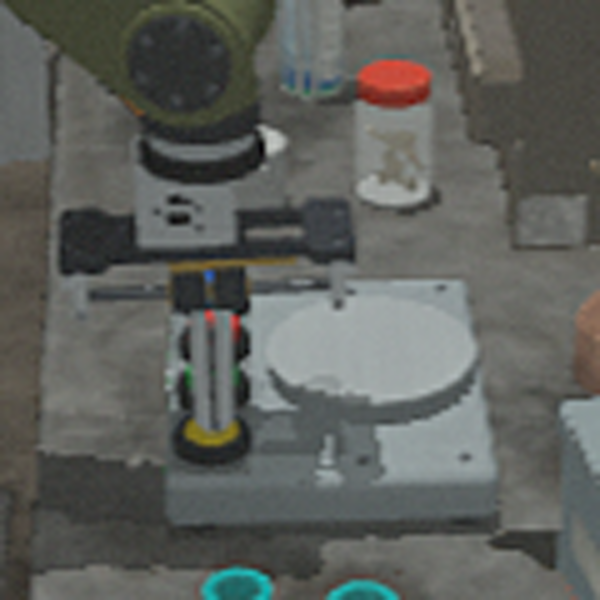

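The fingertips stand on the yellow button, at about crop (212,432). It has bottomed: z is 77.2 and the force about 8 N, above the 5 N spring. Now I retract and go to blue.

Call:
{"name": "drive_tool", "arguments": {
  "steps": [
    {"delta_pos": [0, 0, 15], "yaw": 0, "hand": 0},
    {"delta_pos": [0, 0, 25], "yaw": 0, "hand": 0},
    {"delta_pos": [0, 0, 10], "yaw": 0, "hand": 0},
    {"delta_pos": [1.9, 35.4, 0], "yaw": 0, "hand": 0},
    {"delta_pos": [1.9, 35.4, 0], "yaw": 0, "hand": 0}
  ]
}}

```text
clock: 3.38
eef_pos: [444.2, 16.6, 127.1]
eef_rot: [3.14, 0.0, 1.568]
wrist_force: [0.7, 0.8, -0.8]
finger_gap: 0.6
```

Call:
{"name": "drive_tool", "arguments": {
  "steps": [
    {"delta_pos": [1.9, 35.4, 0], "yaw": 0, "hand": 0},
    {"delta_pos": [1.9, 35.4, 0], "yaw": 0, "hand": 0},
    {"delta_pos": [1.9, 35.4, 0], "yaw": 0, "hand": 0},
    {"delta_pos": [0, 0, -10], "yaw": 0, "hand": 0},
    {"delta_pos": [0, 0, -10], "yaw": 0, "hand": 0}
  ]
}}

```text
clock: 3.8
eef_pos: [449.6, 124.1, 106.0]
eef_rot: [3.141, 0.0, 1.574]
wrist_force: [-0.1, 0.1, -0.5]
finger_gap: 0.3
```

Call:
{"name": "drive_tool", "arguments": {
  "steps": [
    {"delta_pos": [0, 0, 0], "yaw": 0, "hand": 0},
    {"delta_pos": [0, 0, 0], "yaw": 0, "hand": 0}
  ]
}}

```text
clock: 3.97
eef_pos: [449.3, 121.9, 105.9]
eef_rot: [-3.14, 0.001, 1.57]
wrist_force: [-0.2, -0.8, 0.0]
finger_gap: 0.4
```

Run:
```python
from h import *
c=cam("side");save(c,"s3.png",(210,130,330,250),5)
s=manip.read_state();print(s["eef_pos"],s["wrist_force"])
```

```text
[449.64427354 121.92649746 106.50999041] [ 0.18981867  0.45828367 -0.40235688]
```

View pics/s3.png

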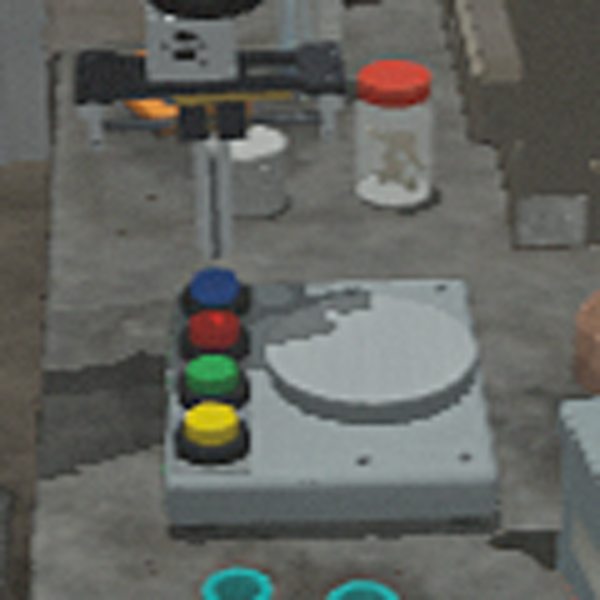

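Yellow is out again at crop (210,425). The tip is above blue, whose top is at (214,285).

Call:
{"name": "drive_tool", "arguments": {
  "steps": [
    {"delta_pos": [0, 0, -15], "yaw": 0, "hand": 0},
    {"delta_pos": [0, 0, -5], "yaw": 0, "hand": 0},
    {"delta_pos": [0, 0, -3], "yaw": 0, "hand": 0},
    {"delta_pos": [0, 0, -3], "yaw": 0, "hand": 0},
    {"delta_pos": [0, 0, -2], "yaw": 0, "hand": 0}
  ]
}}

```text
clock: 4.43
eef_pos: [449.8, 122.6, 79.0]
eef_rot: [3.141, 0.0, 1.571]
wrist_force: [-1.2, -3.4, 3.4]
finger_gap: 0.1
```

Call:
{"name": "drive_tool", "arguments": {
  "steps": [
    {"delta_pos": [0, 0, -1], "yaw": 0, "hand": 0},
    {"delta_pos": [0, 0, 0], "yaw": 0, "hand": 0},
    {"delta_pos": [0, 0, 0], "yaw": 0, "hand": 0}
  ]
}}

```text
clock: 4.68
eef_pos: [449.9, 123.0, 78.1]
eef_rot: [3.141, 0.0, 1.571]
wrist_force: [-0.5, -2.7, 5.1]
finger_gap: 0.5
```

Call:
{"name": "drive_tool", "arguments": {
  "steps": [
    {"delta_pos": [0, 0, -1], "yaw": 0, "hand": 0},
    {"delta_pos": [0, 0, -0.5], "yaw": 0, "hand": 0},
    {"delta_pos": [0, 0, 0], "yaw": 0, "hand": 0}
  ]
}}

```text
clock: 4.93
eef_pos: [450.0, 123.1, 77.1]
eef_rot: [3.141, 0.0, 1.571]
wrist_force: [-4.3, -5.4, 13.6]
finger_gap: 0.7
```

Run:
```python
from h import *
c=cam("side");save(c,"s4.png",(210,130,330,250),5)
s=manip.read_state();print(s["eef_pos"],s["wrist_force"])
```

```text
[450.02712832 123.05551429  77.07115242] [-3.06674908 -5.89495268 13.54877647]
```

View pics/s4.png

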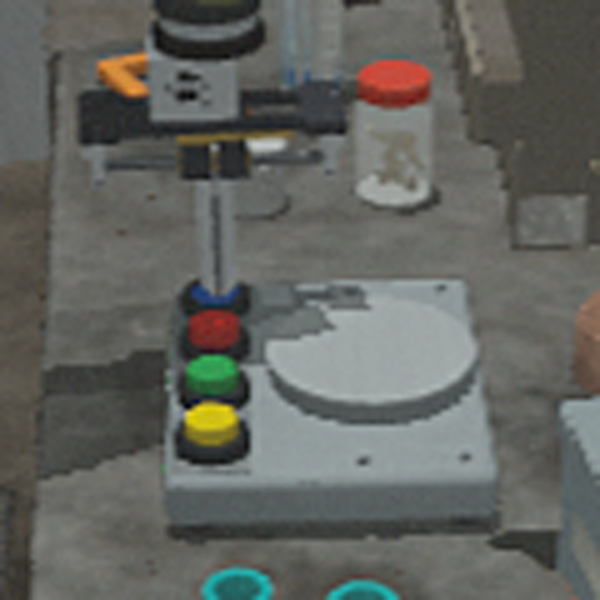

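Blue is depressed and bottomed (13.5 N, z 77.1) with the other buttons out. I retract and go to the bush.

Call:
{"name": "drive_tool", "arguments": {
  "steps": [
    {"delta_pos": [0, 0, 15], "yaw": 0, "hand": 0},
    {"delta_pos": [0, 0, 30], "yaw": 0, "hand": 0},
    {"delta_pos": [0, 0, 15], "yaw": 0, "hand": 0},
    {"delta_pos": [0, -39.9, 0], "yaw": 0, "hand": 0},
    {"delta_pos": [0, -39.9, 0], "yaw": 0, "hand": 0}
  ]
}}

```text
clock: 5.4
eef_pos: [449.9, 43.7, 137.1]
eef_rot: [3.139, -0.001, 1.575]
wrist_force: [0.6, -0.8, -0.9]
finger_gap: 0.4
```

Call:
{"name": "drive_tool", "arguments": {
  "steps": [
    {"delta_pos": [0.5, -39.9, 0], "yaw": 0, "hand": 40},
    {"delta_pos": [0, -39.9, 0], "yaw": 0, "hand": 60},
    {"delta_pos": [0.5, -39.9, 0], "yaw": 0, "hand": 94},
    {"delta_pos": [0, -39.9, 0], "yaw": 0, "hand": 94},
    {"delta_pos": [0, -39.9, 0], "yaw": 0, "hand": 94}
  ]
}}

```text
clock: 5.82
eef_pos: [450.4, -157.9, 136.3]
eef_rot: [3.141, -0.0, 1.571]
wrist_force: [0.7, 0.1, 0.0]
finger_gap: 30.4
```

Call:
{"name": "drive_tool", "arguments": {
  "steps": [
    {"delta_pos": [0, -39.9, 0], "yaw": 0, "hand": 94},
    {"delta_pos": [0, -39.9, 0], "yaw": 0, "hand": 94},
    {"delta_pos": [0, -39.9, 0], "yaw": 0, "hand": 94},
    {"delta_pos": [0, -39.9, 0], "yaw": 0, "hand": 94},
    {"delta_pos": [0, 0, -20], "yaw": 0, "hand": 94}
  ]
}}

```text
clock: 6.23
eef_pos: [451.4, -322.1, 118.7]
eef_rot: [3.136, 0.004, 1.567]
wrist_force: [-0.1, -0.6, 0.3]
finger_gap: 63.5
```

Call:
{"name": "drive_tool", "arguments": {
  "steps": [
    {"delta_pos": [0, 0, -20], "yaw": 0, "hand": 94},
    {"delta_pos": [0, 0, -20], "yaw": 0, "hand": 94},
    {"delta_pos": [0, 0, 0], "yaw": 0, "hand": 94}
  ]
}}

```text
clock: 6.48
eef_pos: [449.3, -314.7, 72.5]
eef_rot: [-3.137, -0.004, 1.571]
wrist_force: [0.2, 0.1, 0.1]
finger_gap: 83.9
```

Run:
```python
from h import *
c=cam("side");save(c,"s5.png",(210,150,330,300),4)
s=manip.read_state();print(s["eef_pos"],s["wrist_force"],s["finger_gap"])
c=cam("top");save(c,"t5.png",(205,160,425,270),3.5)
```

```text
[ 450.02114167 -315.10629592   74.68770052] [0.13519931 0.14916749 0.68987321] 87.69966204324538
```

View pics/s5.png

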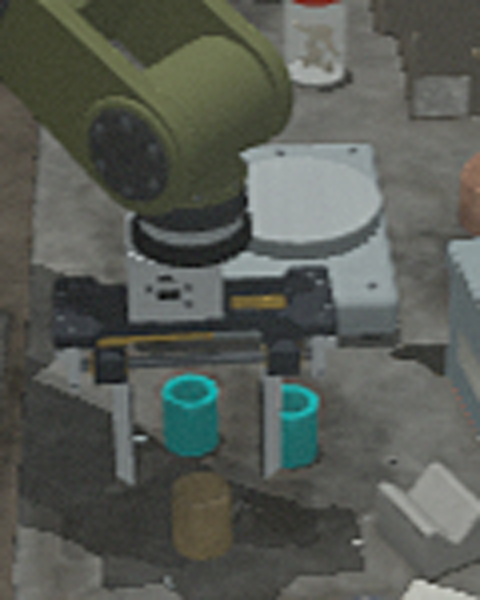

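View pics/t5.png

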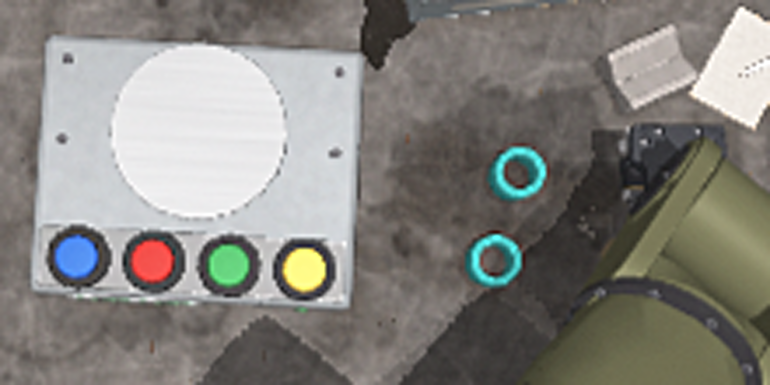

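The bush at crop (202,515) is centred in x between the fingers at (125) and (272), and clear of the turquoise parts. I descend.

Call:
{"name": "drive_tool", "arguments": {
  "steps": [
    {"delta_pos": [0, 0, -15], "yaw": 0, "hand": 94},
    {"delta_pos": [0, 0, -15], "yaw": 0, "hand": 94},
    {"delta_pos": [0, 0, -12], "yaw": 0, "hand": 94},
    {"delta_pos": [0, 0, -9], "yaw": 0, "hand": 94},
    {"delta_pos": [0, 0, 0], "yaw": 0, "hand": 94}
  ]
}}

```text
clock: 7.0
eef_pos: [450.4, -315.4, 24.3]
eef_rot: [-3.14, -0.001, 1.571]
wrist_force: [0.2, 0.1, -0.4]
finger_gap: 93.9
```

Call:
{"name": "drive_tool", "arguments": {
  "steps": [
    {"delta_pos": [0, 0, 0], "yaw": 0, "hand": 60},
    {"delta_pos": [0, 0, 0], "yaw": 0, "hand": 46},
    {"delta_pos": [0, 0, 0], "yaw": 0, "hand": 30},
    {"delta_pos": [0, 0, 0], "yaw": 0, "hand": 30},
    {"delta_pos": [0, 0, 0], "yaw": 0, "hand": 30}
  ],
  "squeeze": 20
}}

```text
clock: 7.42
eef_pos: [450.9, -316.0, 25.7]
eef_rot: [3.141, 0.0, 1.571]
wrist_force: [-0.5, 0.0, 0.2]
finger_gap: 64.3
```

Call:
{"name": "drive_tool", "arguments": {
  "steps": [
    {"delta_pos": [0, 0, 0], "yaw": 0, "hand": 30},
    {"delta_pos": [0, 0, 0], "yaw": 0, "hand": 30},
    {"delta_pos": [0, 0, 0], "yaw": 0, "hand": 30}
  ]
}}

```text
clock: 7.67
eef_pos: [450.7, -315.9, 25.3]
eef_rot: [3.142, 0.0, 1.571]
wrist_force: [-0.4, 0.2, -0.0]
finger_gap: 43.9
```

Call:
{"name": "drive_tool", "arguments": {
  "steps": [
    {"delta_pos": [0, 0, 0], "yaw": 0, "hand": 30},
    {"delta_pos": [0, 0, 0], "yaw": 0, "hand": 30},
    {"delta_pos": [0, 0, 0], "yaw": 0, "hand": 30}
  ]
}}

```text
clock: 7.92
eef_pos: [450.7, -315.8, 25.3]
eef_rot: [-3.142, -0.0, 1.571]
wrist_force: [-1.0, -0.6, 1.0]
finger_gap: 39.1
```

Call:
{"name": "drive_tool", "arguments": {
  "steps": [
    {"delta_pos": [0, 0, 8], "yaw": 0, "hand": 30},
    {"delta_pos": [0, 0, 20], "yaw": 0, "hand": 30},
    {"delta_pos": [0, 0, 30], "yaw": 0, "hand": 30},
    {"delta_pos": [0, 0, 30], "yaw": 0, "hand": 30},
    {"delta_pos": [0, 0, 22], "yaw": 0, "hand": 30}
  ]
}}

```text
clock: 8.33
eef_pos: [450.9, -316.0, 138.0]
eef_rot: [3.14, 0.001, 1.571]
wrist_force: [-0.6, -0.5, -2.7]
finger_gap: 39.5
```

Run:
```python
from h import *
c=cam("side");save(c,"s6.png",(210,130,330,300),3.5)
s=manip.read_state();print(s["eef_pos"],s["wrist_force"],s["finger_gap"])
```

```text
[ 452.08914372 -316.90266428  141.87920338] [ 0.92777094 -0.8794639   3.27520322] 39.46860737676286
```

View pics/s6.png

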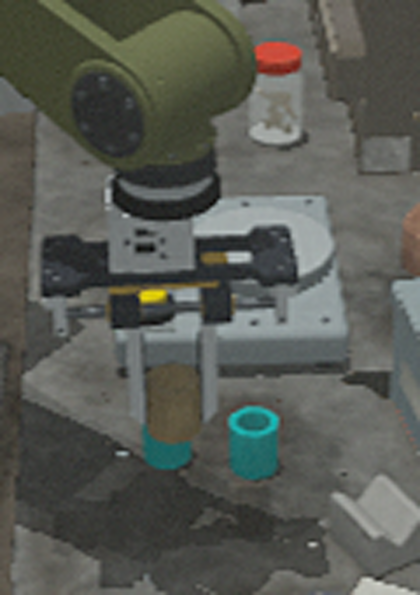

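The bush is held upright in the jaws at crop (173,400), gap 39.5 mm. Now to the pan.

Call:
{"name": "drive_tool", "arguments": {
  "steps": [
    {"delta_pos": [5, 18, 0], "yaw": 0, "hand": 30},
    {"delta_pos": [9.5, 34, 0], "yaw": 0, "hand": 30},
    {"delta_pos": [9.5, 34, 0], "yaw": 0, "hand": 30},
    {"delta_pos": [9.5, 34, 0], "yaw": 0, "hand": 30},
    {"delta_pos": [9.5, 34, 0], "yaw": 0, "hand": 30}
  ]
}}

```text
clock: 8.8
eef_pos: [493.6, -160.2, 135.2]
eef_rot: [-3.141, -0.0, 1.571]
wrist_force: [0.7, -0.6, -1.8]
finger_gap: 39.4
```

Call:
{"name": "drive_tool", "arguments": {
  "steps": [
    {"delta_pos": [9.5, 34, 0], "yaw": 0, "hand": 30},
    {"delta_pos": [9.5, 34, 0], "yaw": 0, "hand": 30},
    {"delta_pos": [9.5, 34, 0], "yaw": 0, "hand": 30},
    {"delta_pos": [9.5, 34, 0], "yaw": 0, "hand": 30},
    {"delta_pos": [9.5, 34, 0], "yaw": 0, "hand": 30}
  ]
}}

```text
clock: 9.22
eef_pos: [541.1, 10.0, 135.2]
eef_rot: [-3.141, -0.0, 1.571]
wrist_force: [0.2, -0.9, -2.3]
finger_gap: 39.5
```

Call:
{"name": "drive_tool", "arguments": {
  "steps": [
    {"delta_pos": [7, 21, 0], "yaw": 0, "hand": 30},
    {"delta_pos": [0, 0, -12], "yaw": 0, "hand": 30},
    {"delta_pos": [0, 0, -12], "yaw": 0, "hand": 30},
    {"delta_pos": [0, 0, -8], "yaw": 0, "hand": 30},
    {"delta_pos": [0, 0, 0], "yaw": 0, "hand": 30}
  ]
}}

```text
clock: 9.63
eef_pos: [546.8, 28.2, 100.8]
eef_rot: [-3.138, 0.0, 1.57]
wrist_force: [-1.0, -0.2, -2.3]
finger_gap: 39.2
```

Call:
{"name": "drive_tool", "arguments": {
  "steps": [
    {"delta_pos": [0, 0, 0], "yaw": 0, "hand": 30},
    {"delta_pos": [0, 0, 0], "yaw": 0, "hand": 30},
    {"delta_pos": [0, 0, 0], "yaw": 0, "hand": 30}
  ]
}}

```text
clock: 9.88
eef_pos: [548.4, 28.6, 103.8]
eef_rot: [3.141, -0.0, 1.57]
wrist_force: [-0.8, -0.3, -2.6]
finger_gap: 39.4
```

Run:
```python
from h import *
c=cam("side");save(c,"s7.png",(210,130,330,250),5)
s=manip.read_state();print(s["eef_pos"],s["wrist_force"],s["finger_gap"])
```

```text
[548.38061767  28.72745729 103.80100196] [ 0.00398447 -0.62904878 -2.86664761] 39.6761988671489
```

View pics/s7.png

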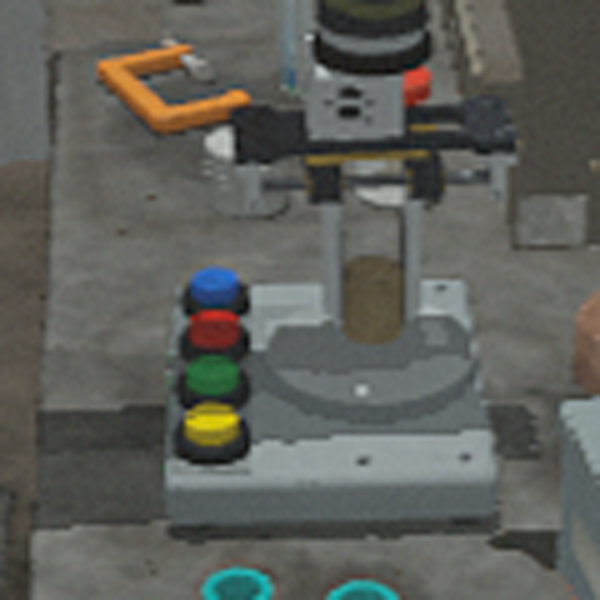

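The bush hangs over the pan centre about 16 mm up. I lower it gently.

Call:
{"name": "drive_tool", "arguments": {
  "steps": [
    {"delta_pos": [0, 0, -7], "yaw": 0, "hand": 30},
    {"delta_pos": [0, 0, -4], "yaw": 0, "hand": 30},
    {"delta_pos": [0, 0, -2], "yaw": 0, "hand": 30},
    {"delta_pos": [0, 0, -1], "yaw": 0, "hand": 30},
    {"delta_pos": [0, 0, 0], "yaw": 0, "hand": 30}
  ]
}}

```text
clock: 10.35
eef_pos: [548.1, 29.2, 88.9]
eef_rot: [-3.141, 0.0, 1.571]
wrist_force: [-0.3, -0.1, -2.1]
finger_gap: 39.2
```

Call:
{"name": "drive_tool", "arguments": {
  "steps": [
    {"delta_pos": [0, 0, -0.5], "yaw": 0, "hand": 30},
    {"delta_pos": [0, 0, -0.5], "yaw": 0, "hand": 30},
    {"delta_pos": [0, 0, 0], "yaw": 0, "hand": 30}
  ]
}}

```text
clock: 10.6
eef_pos: [548.2, 29.2, 88.3]
eef_rot: [3.141, 0.0, 1.571]
wrist_force: [0.9, -0.1, -2.8]
finger_gap: 39.6
```

Call:
{"name": "drive_tool", "arguments": {
  "steps": [
    {"delta_pos": [0, 0, -0.5], "yaw": 0, "hand": 30},
    {"delta_pos": [0, 0, 0], "yaw": 0, "hand": 30},
    {"delta_pos": [0, 0, -0.5], "yaw": 0, "hand": 30},
    {"delta_pos": [0, 0, 0], "yaw": 0, "hand": 30}
  ]
}}

```text
clock: 10.93
eef_pos: [548.2, 29.2, 87.3]
eef_rot: [3.141, -0.0, 1.571]
wrist_force: [1.0, 0.1, -1.5]
finger_gap: 39.3
```

Call:
{"name": "drive_tool", "arguments": {
  "steps": [
    {"delta_pos": [0, 0, -0.3], "yaw": 0, "hand": 30},
    {"delta_pos": [0, 0, 0], "yaw": 0, "hand": 30},
    {"delta_pos": [0, 0, 0], "yaw": 0, "hand": 30}
  ]
}}

```text
clock: 11.18
eef_pos: [548.2, 29.2, 87.3]
eef_rot: [3.141, 0.0, 1.571]
wrist_force: [-2.8, -0.6, 4.2]
finger_gap: 39.4
```

The force turned from -2.5 to +4 N, so the bush is resting on the pan. I release it.

Call:
{"name": "drive_tool", "arguments": {
  "steps": [
    {"delta_pos": [0, 0, 0], "yaw": 0, "hand": 42},
    {"delta_pos": [0, 0, 0], "yaw": 0, "hand": 48},
    {"delta_pos": [0, 0, 0], "yaw": 0, "hand": 60},
    {"delta_pos": [0, 0, 0], "yaw": 0, "hand": 70},
    {"delta_pos": [0, 0, 0], "yaw": 0, "hand": 70}
  ]
}}

```text
clock: 11.6
eef_pos: [548.2, 29.1, 86.9]
eef_rot: [-3.142, 0.0, 1.571]
wrist_force: [0.6, -0.3, 0.7]
finger_gap: 64.5
```

Call:
{"name": "drive_tool", "arguments": {
  "steps": [
    {"delta_pos": [0, 0, 10], "yaw": 0, "hand": 70},
    {"delta_pos": [0, 0, 20], "yaw": 0, "hand": 70},
    {"delta_pos": [0, 0, 30], "yaw": 0, "hand": 70},
    {"delta_pos": [0, 0, 20], "yaw": 0, "hand": 70},
    {"delta_pos": [0, 0, 0], "yaw": 0, "hand": 70}
  ]
}}

```text
clock: 12.02
eef_pos: [549.8, 29.2, 172.0]
eef_rot: [3.135, 0.0, 1.571]
wrist_force: [0.8, 0.5, 0.6]
finger_gap: 69.9
```

Run:
```python
from h import *
c=cam("side");save(c,"s8.png",(210,130,330,250),5)
s=manip.read_state();print(s["eef_pos"],s["wrist_force"],s["finger_gap"])
```

```text
[549.07288829  29.17056357 169.58916482] [0.07886357 0.37630408 0.37736728] 69.90246563251935
```

View pics/s8.png

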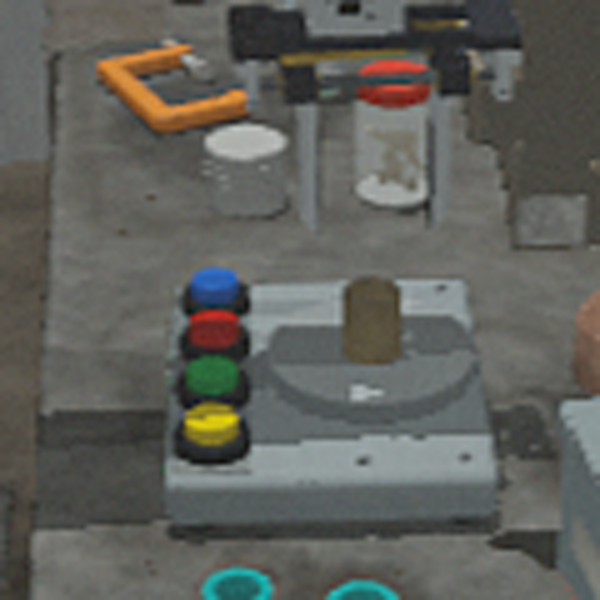

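The bush stands upright near the pan centre at crop (372,325), with all buttons out. Next is green at crop (212,375).

Call:
{"name": "drive_tool", "arguments": {
  "steps": [
    {"delta_pos": [-26.3, -6.2, 0], "yaw": 0, "hand": 0},
    {"delta_pos": [-26.3, -6.2, 0], "yaw": 0, "hand": 0},
    {"delta_pos": [-26.3, -6.2, 0], "yaw": 0, "hand": 0},
    {"delta_pos": [-26.3, -6.2, 0], "yaw": 0, "hand": 0},
    {"delta_pos": [0, 0, -10], "yaw": 0, "hand": 0}
  ]
}}

```text
clock: 12.48
eef_pos: [440.2, 3.9, 157.5]
eef_rot: [3.141, 0.0, 1.571]
wrist_force: [-0.4, 0.2, 0.7]
finger_gap: 40.0
```

Call:
{"name": "drive_tool", "arguments": {
  "steps": [
    {"delta_pos": [0, 0, -10], "yaw": 0, "hand": 0},
    {"delta_pos": [0, 0, -15], "yaw": 0, "hand": 0},
    {"delta_pos": [0, 0, -15], "yaw": 0, "hand": 0},
    {"delta_pos": [0, 0, -10], "yaw": 0, "hand": 0},
    {"delta_pos": [0, 0, 0], "yaw": 0, "hand": 0}
  ]
}}

```text
clock: 12.9
eef_pos: [442.3, 4.6, 104.4]
eef_rot: [-3.137, -0.0, 1.571]
wrist_force: [0.3, -0.6, -1.3]
finger_gap: 7.4
```

Call:
{"name": "drive_tool", "arguments": {
  "steps": [
    {"delta_pos": [0, 0, 0], "yaw": 0, "hand": 0},
    {"delta_pos": [0, 0, 0], "yaw": 0, "hand": 0},
    {"delta_pos": [0, 0, 0], "yaw": 0, "hand": 0}
  ]
}}

```text
clock: 13.15
eef_pos: [443.4, 4.4, 107.5]
eef_rot: [3.141, 0.0, 1.571]
wrist_force: [-0.0, 0.0, -0.8]
finger_gap: 0.0
```

Run:
```python
from h import *
c=cam("side");save(c,"s9.png",(210,130,330,250),5)
s=manip.read_state();print(s["eef_pos"],s["wrist_force"],s["finger_gap"])
```

```text
[443.37407251   4.36501719 107.51412419] [-0.73625307  0.56911127 -0.21047066] 0.2998083568006403
```

View pics/s9.png

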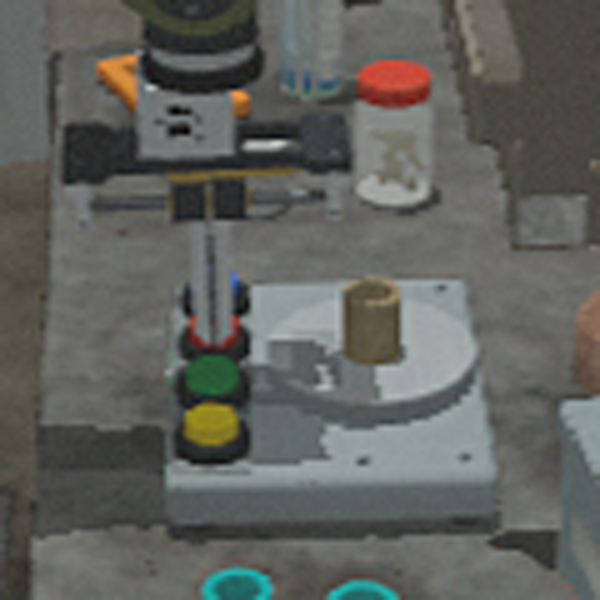

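The tip is above green and the bush is undisturbed. From 107.3 I go down to 77.

Call:
{"name": "drive_tool", "arguments": {
  "steps": [
    {"delta_pos": [0, 0, -15], "yaw": 0, "hand": 0},
    {"delta_pos": [0, 0, -6], "yaw": 0, "hand": 0},
    {"delta_pos": [0, 0, -4], "yaw": 0, "hand": 0},
    {"delta_pos": [0, 0, -3], "yaw": 0, "hand": 0},
    {"delta_pos": [0, 0, 0], "yaw": 0, "hand": 0}
  ]
}}

```text
clock: 13.62
eef_pos: [442.9, 4.4, 78.9]
eef_rot: [-3.141, -0.0, 1.571]
wrist_force: [-2.9, 0.0, 4.3]
finger_gap: 0.2
```

Call:
{"name": "drive_tool", "arguments": {
  "steps": [
    {"delta_pos": [0, 0, -1.5], "yaw": 0, "hand": 0},
    {"delta_pos": [0, 0, -1], "yaw": 0, "hand": 0},
    {"delta_pos": [0, 0, 0], "yaw": 0, "hand": 0}
  ]
}}

```text
clock: 13.87
eef_pos: [443.1, 4.4, 77.1]
eef_rot: [3.141, 0.0, 1.571]
wrist_force: [-5.6, 0.4, 12.6]
finger_gap: 0.1
```

Run:
```python
from h import *
c=cam("side");save(c,"s10.png",(210,130,330,250),5)
s=manip.read_state();print(s["eef_pos"],s["wrist_force"],s["finger_gap"])
```

```text
[443.0556341    4.37103179  77.11220911] [-4.49726332 -0.17725403 11.23030739] 0.36483800830554375
```

View pics/s10.png

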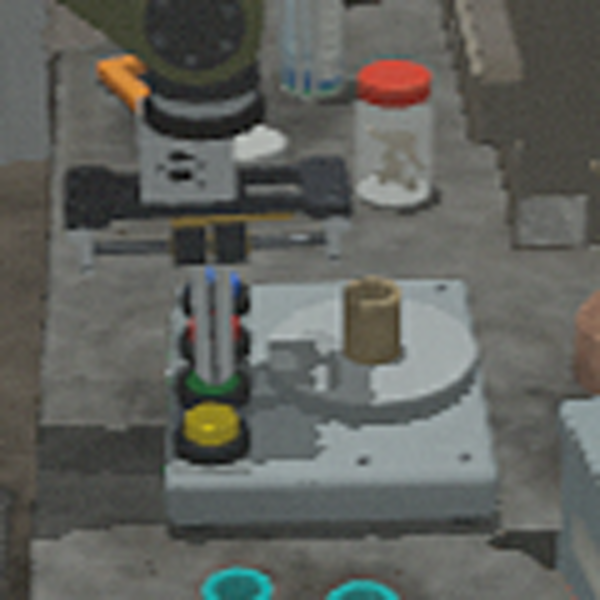

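Green is fully in (z 77.1, about 12 N). I retract and move clear.

Call:
{"name": "drive_tool", "arguments": {
  "steps": [
    {"delta_pos": [0, 0, 15], "yaw": 0, "hand": 0},
    {"delta_pos": [0, 0, 30], "yaw": 0, "hand": 0},
    {"delta_pos": [0, 0, 35], "yaw": 0, "hand": 0},
    {"delta_pos": [0, 0, 30], "yaw": 0, "hand": 0},
    {"delta_pos": [-20, 0, 10], "yaw": 0, "hand": 0}
  ]
}}

```text
clock: 14.33
eef_pos: [425.6, 4.2, 200.7]
eef_rot: [3.135, 0.0, 1.571]
wrist_force: [0.6, -0.5, 0.6]
finger_gap: 0.2
```

Call:
{"name": "drive_tool", "arguments": {
  "steps": [
    {"delta_pos": [-20, -30, 0], "yaw": 0, "hand": 0},
    {"delta_pos": [-10, -35, 0], "yaw": 0, "hand": 0},
    {"delta_pos": [0, -35, 0], "yaw": 0, "hand": 0},
    {"delta_pos": [0, -30, 0], "yaw": 0, "hand": 0},
    {"delta_pos": [0, -10, 0], "yaw": 0, "hand": 0}
  ]
}}

```text
clock: 14.75
eef_pos: [392.8, -138.6, 196.8]
eef_rot: [3.141, 0.001, 1.569]
wrist_force: [0.2, 0.7, 0.8]
finger_gap: 0.6
```

Call:
{"name": "drive_tool", "arguments": {
  "steps": [
    {"delta_pos": [0, 0, 0], "yaw": 0, "hand": 0},
    {"delta_pos": [0, 0, 0], "yaw": 0, "hand": 0},
    {"delta_pos": [0, 0, 0], "yaw": 0, "hand": 0},
    {"delta_pos": [0, 0, 0], "yaw": 0, "hand": 0},
    {"delta_pos": [0, 0, 0], "yaw": 0, "hand": 0}
  ]
}}

```text
clock: 15.17
eef_pos: [393.1, -134.8, 196.5]
eef_rot: [3.141, -0.0, 1.573]
wrist_force: [0.3, -0.1, 0.4]
finger_gap: 0.5
```

Run:
```python
from h import *
c=cam("top");save(c,"t11.png",(205,160,345,260),5)
s=manip.read_state();print(s["eef_pos"],s["wrist_force"],abs(s["qd"]).max())
c=cam("side");save(c,"s11.png",(210,130,330,250),5)
```

```text
[ 393.10832331 -134.89968737  196.48323035] [ 0.15243393 -0.28247907  0.65151173] 0.005721269051784859
```

View pics/t11.png

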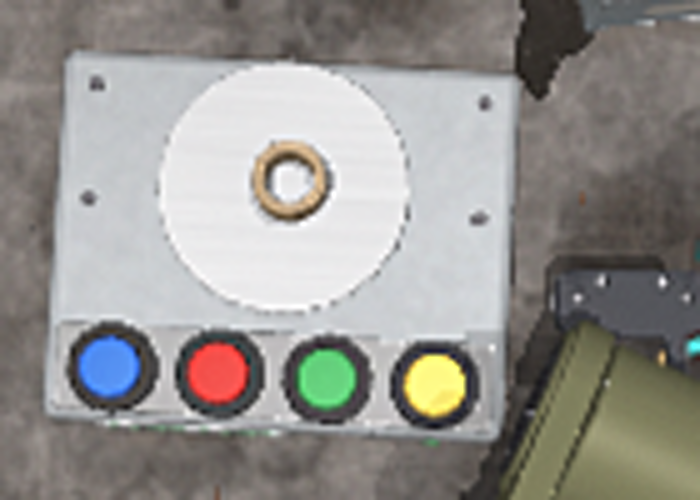

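View pics/s11.png

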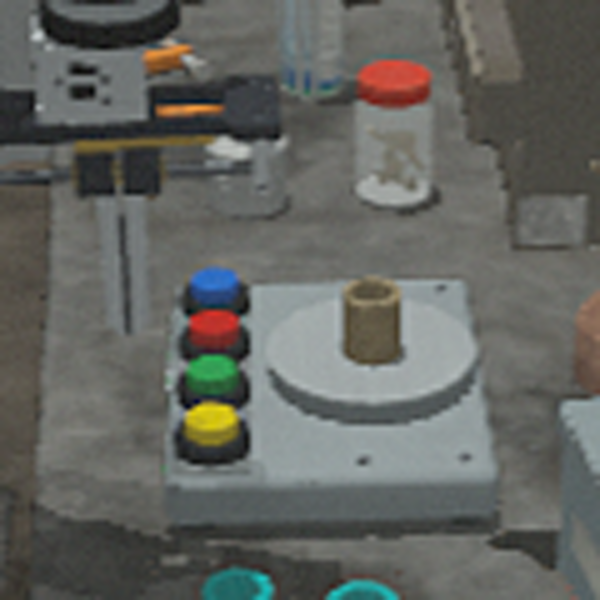

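The bush at top crop (291,181) stands upright close to the pan centre (284,187). All four buttons are out and the arm is clear and still.

```bash
python3 -c "
from h import *
print(manip.sign_off())"
```

```text
the job is handed in; nothing more can be done
None
```

The bush is standing on the pan and the job is handed in, at about 15 s on the clock. I pressed yellow, then blue, with the pan empty. I then stood the bronze bush near the pan centre, let it go, and pressed green.

- **Button presses:** each one bottomed, with the TCP at about 77 mm and 8 to 13.5 N at the wrist against the 5 N spring. Pictures showed yellow out before blue was pressed, and all buttons out before green.
- **Placing:** the wrist force went from about -2.5 N to +4 N as the bush touched the pan, well under the 40 N limit.
- **Final pictures:** the bush is upright, a few millimetres from the pan centre, and all four buttons are out. The arm is clear and still. The jar had not moved in any side view, but I took no last look at the tape measure. The piston was partly hidden behind the gripper in the last one.
- **Disagreement:** the two cameras differed by 5 to 12 mm in y on the buttons, pan and bush. I aimed close to the top camera's values, and contact and the pictures bore that out.

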